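# Log and tare an empty moisture tin on the balance

## Task

The empty moisture tin is already on the pan of the small balance on its stone slab. Using fingertips only, swing the clear draught cover down until it is fully shut, then tap the square key to log the tin's mass, and after that tap the wide middle key to tare the tin away (taring wipes the reading, so it comes last). Touch cover and keys lightly and let each key come up again; press no key while the cover is open, leave the round power key alone, do not touch, shift or lift the tin, do not push the levelled balance out of its place, and leave the tins and jar to its right where they stand.

Things in the scene. Friction and masses are not known exactly. Their poses are not given: they have to be found in the camera images.
- balance: balance (1.8 kg), loose on a stone slab 16 to 38 mm thick. Housing 160 mm deep (x) by 150 mm wide (y); origin at the centre of its underside, on the slab; x to its back, y to its left, z up. In front a black keypad strip (top 35 mm above the origin) with three keys; behind it a white deck (front edge x = -26 mm, 46 mm up) with a steel pan (76 mm wide, centre x = 22 mm, 50 mm up)
- cover (a joint): angle of the clear draught cover in rad: 0 fully shut, larger is further open (up to 1.15); starts at 0.65 to 1.05. Hinge line: along the balance's y, at its x = 73.5 mm, 83.5 mm above the balance's origin. The stiff hinge (0.085 N m) holds the cover at any angle; 1 to 3 N on its front edge swings it down, onto a soft seal: the shut cover gives about 1 mm per 2 N, at most 6 mm, if pressed
- cover_tab (a point): middle of the top of the white finger tab (12 x 44 mm, 5 mm thick) at the cover's front edge: 102 mm from the hinge line along the cover and 3.5 mm above it when shut. x points along the cover to the hinge, z out of its upper face. The cover is a bottomless clear box 98 mm long, 120 mm wide, 33 mm high; shut, its top is 87 mm above the balance's origin and the tab reaches to balance x = -34.5 mm
- log_key_top (a point): centre of the top of the square log key (14 mm by 14 mm), the left one of the three seen from the robot (balance x = -60 mm, y = +44 mm), top 44 mm above the balance's origin; it moves with the key
- log_key (a joint): how far the log key is pressed down, in m: 0 up, 0.004 at the stop; about 3.5 N brings it to the stop, it springs back by itself; it counts as pressed beyond 0.0025
- tare_key_top (a point): centre of the top of the wide tare key (14 mm deep, 28 mm wide), the middle one (balance x = -60 mm, y = 0), top 44 mm above the balance's origin; it moves with the key
- tare_key (a joint): how far the tare key is pressed down, in m, same spring and travel as the log key
- power_key_top (a point): centre of the top of the round power key (16 mm diameter), the right one (balance x = -60 mm, y = -44 mm), top 44 mm above the balance's origin; not to be pressed
- power_key (a joint): how far the power key is pressed down, in m, same spring and travel as the log key
- tin: empty open aluminium moisture tin, 60 mm diameter, 26 mm high, 30 g, loose on the pan under the cover; origin at the centre of its underside
- soil_tin_a: aluminium tin with soil, 60 mm diameter, 26 mm high, loose on the bench to the right of the balance, seen from the robot; origin at the centre of its underside
- soil_tin_b: second tin with soil, same size, further right; origin at the centre of its underside
- jar: sample jar with brown contents and a screw lid, 56 mm diameter, 73 mm high, loose on the bench behind the tins, to the right of the balance; origin at the centre of its underside

How it is judged:
By the outcome, as a careful person would: the job done as asked, in the order asked, and still so for the second after the job is handed in, with the robot touching nothing.
It also fails if it takes over 51 s, if anything falls off the work surface, if the arm or the gripper's body presses on something with over 40 N, if the wrist force passes 120 N, or if a joint passes its speed limit or range.

## Robot

A 7-joint arm with a two-finger parallel gripper is mounted at the origin on a cart in front of the work surface, level with it; the furniture and walls round the work are solid. World frame = base frame: x ahead of the robot, y to its left, z up, the work surface at z = 0. Lengths are in m, angles in degrees, forces in N, time in s.
With the tool pointing down it reaches from about 0.4 to 0.85 m from the base axis. Payload 4.5 kg.
Tool frame: the origin (TCP) lies midway between the tips of the shut fingers; the grasp point (between the pads) lies 19 mm behind it (ctrl.tcp_to_grasp is the distance from the TCP to the grasp point, in m); z points along the fingers, y is the direction in which the jaws open and shut (so a half turn about z gives the same grasp; the last joint's range is limited). The gripper opens to 88 mm and grips with 3 to 60 N. Pads are 18 mm wide; open, the fingers measure 123 mm over their backs; the gripper's body (75 mm by 187 mm) begins 45 mm behind the grasp point.
Start: joints at [79.114, 39.483, -11.15, 89.685, 9.013, 51.709, -12.324], TCP at [0.139, -0.609, 0.239] pointing down, gripper open.
Joint ranges: [-172.22, 172.22], [-26.19, 119.32], [-84.43, 86.54], [7.71, 146.69], [-57.33, 237.33], [2.42, 119.75], [-152.13, 152.13]. Speed limits (degrees/s): [147.25, 147.25, 180, 180, 180, 180, 180].

## Interface

Orientations are given as [roll, pitch, yaw] about the fixed x, y, z axes, in that order (R = Rz(yaw) Ry(pitch) Rx(roll)).
In Python, from bench import ctrl, eyes, order gives the robot as it stands.
- The arm moves only by the tool step_arm, never from a script. Its argument "increments" is a list of rows, each an object of numbers: "tx", "ty", "tz": the shift along the world's x, y, z in cm; "ax", "ay", "az": the turn, a rotation vector about the world's x, y, z in rad. In form: [{"tx": .., "ty": .., "tz": .., "ax": .., "ay": .., "az": ..}, ...]. A call has 1 to 5 rows; each row is the pose to reach, as a shift and turn from the pose commanded when the call began; what a row does not reach only later rows make up. A row lasts 1/8 s, in which the tool goes at most 62.5 mm and 10.7 degrees, less where a joint would pass 70% of its speed; a pose out of reach is approached as far as the arm can. A call with a gripper value outside its range is refused whole. "gripper" is the finger opening in cm, from 0 to 8.81, set as the call begins (left out, the last holds). The fingers move at their own pace and stop on an object; the grip force is fixed at half the most. Time passes only in rows, so rows that repeat a pose let the fingers close. It gives the time, the measured TCP pose, the force and the opening at its end, in the units of the state.
- ctrl.state(): the state, without advancing time (a new reading comes with each control period).
- eyes.get_image(name): name is "scene" or "side" or "wrist"; returns the picture (400x640x3 uint8, red, green, blue); there is no depth.
- eyes.get_calibration(name): a dict with "intrinsics" (3x3 intrinsics, pixels), "rvec" (rotation vector, rad) and "tvec" (3), from world to camera coordinates, as OpenCV has them. Camera axes: x right, y down, z forward; pixel columns grow to the right and rows downward; lengths in m; the calibration is good to about 2 mm. A picture is of the moment at which its call begins: read the wrist's pose just before it. get_calibration takes no time and is no camera call; for the wrist camera it gives the pose at the moment of the call.
- order.finish_job(): hands the job in, once; it reports no verdict.
The state is a dict: "time_s": time; "q": joint angles; "qvel": joint speeds; "tau": joint torques, N m; "tcp_pos": TCP position; "orientation": TCP orientation; "ft_force": force on the tool from outside, world axes, zero at the start; "ft_torque": the same for the moment, N m; "gripper_width": opening from 0.0 (shut) to 1.0 (fully open).
Only numpy, scipy, OpenCV 4.12 (cv2) and the standard library are available. Lean on these libraries where they do the work, as an engineer would, in place of code of your own. Each camera call takes 0.05 s, during which the arm holds its last target.

## Working session

There is one attempt and no reset: what is moved stays moved. The work goes in short steps, Python scripts to look and compute and a tool call to move; the robot and the scene stay as the last step left them, time stands still between calls to the robot, and variables do not carry over. Pictures are saved under pics/ and viewed, and the job is handed in when it is done.

Besides the shell and the picture viewer there is one more tool, called after ">>>" as name(argument=value, ...), one argument or row to a line, values as JSON. step_arm: Moves the arm, as the interface text tells. Its arguments: {"type":"object","properties":{"increments":{"type":"array","items":{"type":"object","properties":{"tx":{"type":"number"},"ty":{"type":"number"},"tz":{"type":"number"},"ax":{"type":"number"},"ay":{"type":"number"},"az":{"type":"number"}}}},"gripper":{"type":"number"}},"required":["increments"]}

```bash
ls; mkdir -p pics
python3 - <<'E'
from bench import ctrl, eyes, order
import cv2
for n in ["scene","side","wrist"]:
    im=eyes.get_image(n); cv2.imwrite(f"pics/{n}0.png",im[:,:,::-1])
    c=eyes.get_calibration(n); print(n,c)
s=ctrl.state();print(s)
E
```

```text
pics
scene {'intrinsics': array([[412.93441099,   0.        , 313.40549138],
       [  0.        , 412.93441099, 199.42364173],
       [  0.        ,   0.        ,   1.        ]]), 'rvec': array([ 2.38120637, -0.55526715,  0.19179958]), 'tvec': array([-0.63483578, -0.02923352,  1.01704342])}
side {'intrinsics': array([[406.96221556,   0.        , 322.99948574],
       [  0.        , 406.96221556, 206.711714  ],
       [  0.        ,   0.        ,   1.        ]]), 'rvec': array([ 2.00212568e+00,  6.14040629e-04, -2.09642509e-02]), 'tvec': array([-0.52433276, -0.08480313,  1.28178697])}
wrist {'intrinsics': array([[303.94143833,   0.        , 318.26114016],
       [  0.        , 303.94143833, 196.90440202],
       [  0.        ,   0.        ,   1.        ]]), 'rvec': array([-2.25597801,  1.79940958,  0.28191335]), 'tvec': array([-0.62329874, -0.04328447,  0.39056399])}
{'time_s': 0.15, 'q': array([ 79.11384814,  39.52196454, -11.14658432,  89.72952163,
         9.01229966,  51.7101108 , -12.32419699]), 'qvel': array([-0.12659247, -0.12185849,  0.00114948, -0.15027298,  0.07106972,
        0.00200317,  0.12936682]), 'tau': array([-1.43606459e-03, -5.27858126e+01, -1.26847867e+00, -1.53585684e+01,
       -5.25190844e-02,  3.88825225e-03,  1.14801119e-04]), 'tcp_pos': array([ 0.13858012, -0.60895734,  0.2381044 ]), 'orientation': array([-1.79920338e+02,  5.06189059e-03,  1.28269728e+01]), 'ft_force': array([ 0.25133665,  0.93291215, -0.80563821]), 'ft_torque': array([-3.04118762e-06,  1.28100330e-02, -4.62939255e-02]), 'gripper_width': 0.9993061336731762}
```

View pics/scene0.png

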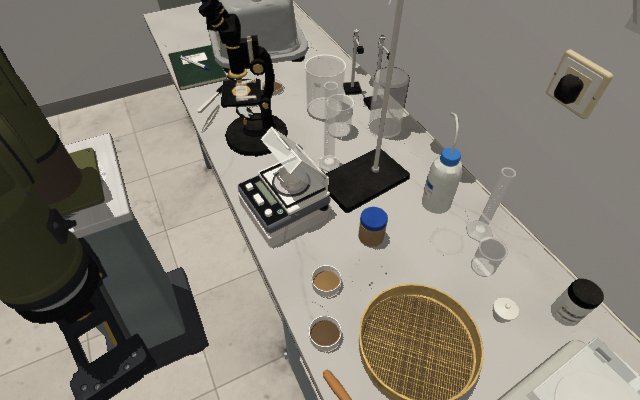

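View pics/side0.png

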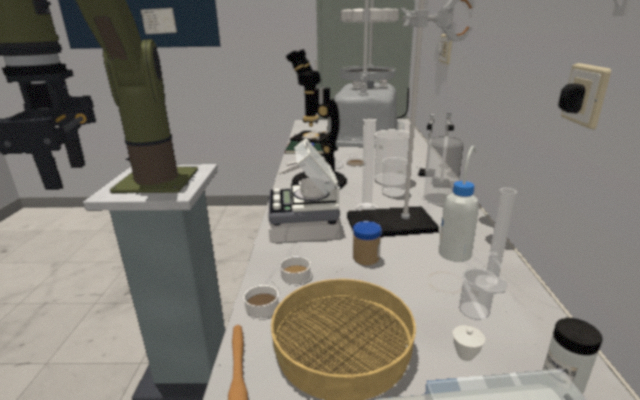

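View pics/wrist0.png

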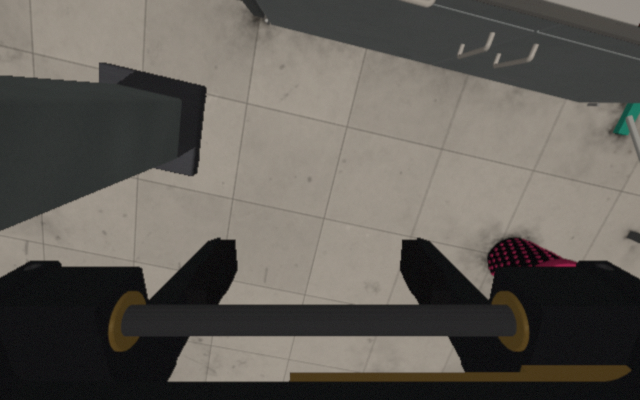

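The scene view shows the balance near (285,190) with its cover open. The soil tins are near (325,280) and (325,333), and the jar is near (373,225). Next I'll enlarge the balance.

Run:
```python
import cv2
a=cv2.imread("pics/scene0.png")[115:245,225:345]
cv2.imwrite("pics/sc_crop.png",cv2.resize(a,None,fx=5,fy=4.6,interpolation=cv2.INTER_CUBIC) if 0 else cv2.resize(a,None,fx=4.6,fy=4.6,interpolation=cv2.INTER_CUBIC))
a=cv2.imread("pics/side0.png")[130:250,255:355]
cv2.imwrite("pics/si_crop.png",cv2.resize(a,None,fx=5,fy=5,interpolation=cv2.INTER_CUBIC))
```

```text
(no output)
```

View pics/sc_crop.png

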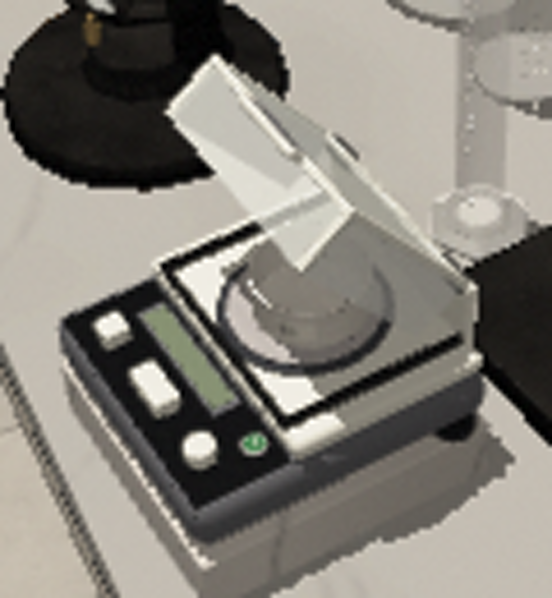

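View pics/si_crop.png

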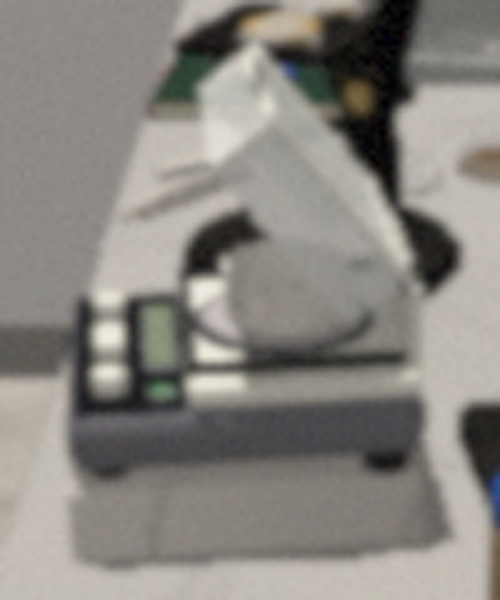

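```bash
cat > h.py <<'E'
import numpy as np, cv2
from scipy.optimize import least_squares
from bench import ctrl, eyes, order
C={n:eyes.get_calibration(n) for n in("scene","side")}
def proj(c,P): return cv2.projectPoints(np.atleast_2d(np.asarray(P,float)),c["rvec"],c["tvec"],c["intrinsics"],None)[0][:,0]
def ray(c,uv):
    R=cv2.Rodrigues(c["rvec"])[0]; t=np.asarray(c["tvec"]).ravel()
    d=R.T@np.linalg.inv(c["intrinsics"])@np.array([uv[0],uv[1],1.]); return -R.T@t,d
def onz(c,uv,z):
    o,d=ray(c,uv); return o+d*(z-o[2])/d[2]
def B2W(p,P):
    x,y,z,a=p; c,s=np.cos(a),np.sin(a); P=np.atleast_2d(P)
    return np.c_[x+c*P[:,0]-s*P[:,1], y+s*P[:,0]+c*P[:,1], z+P[:,2]]
E
python3 - <<'E'
from h import *
sc=np.array([[112,328],[155,388],[200,448]])/4.6+[225,115]
si=np.array([[108,298],[108,332],[108,380]])/5+[255,130]
K=np.array([[-60,44,44],[-60,0,44],[-60,-44,44]])/1000
def f(p): return np.r_[(proj(C["scene"],B2W(p,K))-sc).ravel(),(proj(C["side"],B2W(p,K))-si).ravel()]
x0=onz(C["scene"],sc[1],.07); print(x0)
r=least_squares(f,[x0[0]+.06,x0[1],.025,0]);print(r.x,np.degrees(r.x[3]));print(f(r.x).round(1))
for nm,P in dict(tl=[-.026,.06,.046],flb=[-.08,.075,.035],frb=[-.08,-.075,.035],hl=[.0735,.06,.0835],hr=[.0735,-.06,.0835]).items():
    w=B2W(r.x,P);print(nm,w.round(3),(proj(C["scene"],w)-[225,115])*4.6,(proj(C["side"],w)-[255,130])*5)
# residual camera positions
for t in np.arange(.016,.04,.004):
    a=[onz(C["scene"],u,t+.044) for u in sc]; print(t,np.linalg.norm(a[0]-a[2]),a[1])
for n in C: print(n,ray(C[n],(0,0))[0])
E
```

```text
[ 0.41974012 -0.31874029  0.07      ]
[ 0.47912692 -0.31497058  0.03081354  0.1137276 ] 6.5161114583552315
[ 0.2 -0.1  0.2 -0.5  0.2 -0.1 -0.3  0.6 -0.3  0.9 -0.3 -1. ]
tl [[ 0.446 -0.258  0.077]] [[159.91866865 276.55266855]] [[175.31424837 281.42926327]]
flb [[ 0.391 -0.25   0.066]] [[ 50.15110647 317.11667559]] [[ 67.74429573 296.36064103]]
frb [[ 0.408 -0.399  0.066]] [[196.45822942 524.80281942]] [[ 61.75369403 425.775554  ]]
hl [[ 0.545 -0.247  0.114]] [[330.62520721 144.25949127]] [[374.1416     200.09206593]]
hr [[ 0.559 -0.366  0.114]] [[465.71244084 292.71873288]] [[406.61759223 291.13698798]]
0.016 0.08999192174534874 [ 0.42183978 -0.31026054  0.06      ]
0.02 0.0894695415597664 [ 0.42099992 -0.31365244  0.064     ]
0.024 0.08894716137418417 [ 0.42016005 -0.31704434  0.068     ]
0.028 0.08842478118860182 [ 0.41932019 -0.32043624  0.072     ]
0.032 0.08790240100301959 [ 0.41848032 -0.32382814  0.076     ]
0.036000000000000004 0.08738002081743736 [ 0.41764046 -0.32722004  0.08      ]
scene [ 0.27715393 -0.89459274  0.74909139]
side [ 0.54287068 -1.19450841  0.45114891]
```

```bash
cat >> h.py <<'E'
def cov(p,a,d,y,h):
    return B2W(p,[.0735-d*np.cos(a)+h*np.sin(a),y,.0835+d*np.sin(a)+h*np.cos(a)])
E
python3 - <<'E'
from h import *
p=[.479,-.315,.031,.1137]
for a in np.arange(.65,1.06,.1):
    P=np.vstack([cov(p,a,.098,.06,.0035),cov(p,a,.098,-.06,.0035),cov(p,a,.098,.06,-.0295),cov(p,a,.098,-.06,-.0295),cov(p,a,.102,0,.0035)])
    print(a.round(2),((proj(C["scene"],P)-[225,115])*4.6).round().tolist(),((proj(C["side"],P)-[255,130])*5).round().tolist(), P[-1].round(3))
E
```

```text
0.65 [[182.0, 104.0], [317.0, 263.0], [149.0, 163.0], [280.0, 324.0], [240.0, 179.0]] [[215.0, 84.0], [228.0, 164.0], [175.0, 139.0], [184.0, 225.0], [214.0, 117.0]] [ 0.473 -0.316  0.179]
0.75 [[193.0, 87.0], [330.0, 245.0], [155.0, 145.0], [287.0, 305.0], [253.0, 160.0]] [[228.0, 69.0], [243.0, 147.0], [183.0, 120.0], [192.0, 204.0], [228.0, 100.0]] [ 0.48  -0.315  0.187]
0.85 [[206.0, 70.0], [344.0, 227.0], [163.0, 126.0], [296.0, 286.0], [267.0, 142.0]] [[243.0, 54.0], [260.0, 131.0], [192.0, 101.0], [203.0, 183.0], [245.0, 84.0]] [ 0.488 -0.314  0.193]
0.95 [[220.0, 53.0], [360.0, 209.0], [172.0, 107.0], [307.0, 267.0], [282.0, 124.0]] [[259.0, 42.0], [278.0, 117.0], [204.0, 84.0], [216.0, 163.0], [263.0, 70.0]] [ 0.496 -0.313  0.2  ]
1.05 [[236.0, 38.0], [377.0, 193.0], [183.0, 89.0], [319.0, 248.0], [299.0, 108.0]] [[276.0, 31.0], [298.0, 104.0], [217.0, 67.0], [231.0, 145.0], [282.0, 58.0]] [ 0.505 -0.312  0.205]
```

Run:
```python
from h import *
c=C["scene"]
for n,uv,z in [("rodbase",(376,168),.02),("micbase",(257,135),0.02),("baseL",(325,178),.02),("baseFront",(355,205),.02),("jar",(373,212),.073),("tinA",(326,275),.026)]:
    print(n,onz(c,uv,z).round(3))
o,d=ray(C["side"],(406,130)); print("rod at x~", [ (o+d*t).round(3) for t in (.8,.9,1.0)])
# microscope top: side (298,55), scene (208,8)
o1,d1=ray(c,(215,25));o2,d2=ray(C["side"],(303,70))
A=np.c_[d1,-d2];s=np.linalg.lstsq(A,o2-o1,rcond=None)[0];print("mic",o1+d1*s[0],o2+d2*s[1])
# wrist camera in tool frame
w=eyes.get_calibration("wrist");R=cv2.Rodrigues(w["rvec"])[0];cp=-R.T@w["tvec"];s=ctrl.state()
from scipy.spatial.transform import Rotation as Ro
T=Ro.from_euler("xyz",s["orientation"],degrees=True).as_matrix();print("cam in tool",T.T@(cp-s["tcp_pos"]),(R@T).round(2))
# targets
p=[.479,-.315,.031,.1137]
for a in (.93,1.03):
  P=cov(p,a,.102,0,.0035);print(a,P)
for k in (.044,0): print(B2W(p,[-.060,k,.044]))
```

```text
rodbase [ 0.728 -0.311  0.02 ]
micbase [ 0.508 -0.062  0.02 ]
baseL [ 0.599 -0.285  0.02 ]
baseFront [ 0.622 -0.391  0.02 ]
jar [ 0.621 -0.461  0.073]
tinA [ 0.477 -0.527  0.026]
rod at x~ [array([ 0.695, -0.403,  0.251]), array([ 0.714, -0.304,  0.226]), array([ 0.733, -0.205,  0.201])]
mic [ 0.46233226 -0.02327682  0.31724729] [ 0.47438536 -0.02167388  0.32564996]
cam in tool [ 0.0783482  -0.00134659 -0.14683969] [[ 0.    1.   -0.  ]
 [-0.95 -0.   -0.31]
 [-0.31  0.    0.95]]
0.93 [[ 0.49422764 -0.31326112  0.19835765]]
1.03 [[ 0.50283413 -0.31227832  0.20374636]]
[[ 0.41439539 -0.27809141  0.075     ]]
[[ 0.41938741 -0.32180731  0.075     ]]
```

>>> step_arm(
  increments=[
    {"tx": 4, "ty": 4.5, "tz": 2, "az": -0.03},
    {"tx": 8, "ty": 9, "tz": 4, "az": -0.06},
    {"tx": 12, "ty": 13.5, "tz": 6, "az": -0.09},
    {"tx": 16, "ty": 18, "tz": 8, "az": -0.11},
    {"tx": 20, "ty": 22.5, "tz": 9, "az": -0.11},
  ],
  gripper=0,
)

```text
invalid input
```

>>> step_arm(
  increments=[
    {"tx": 3, "ty": 3},
    {"tx": 6, "ty": 6.2},
    {"tx": 6, "ty": 6.2},
    {"tx": 6, "ty": 6.2},
  ],
)

```text
invalid input
```

Run:
```python
from h import *
s=ctrl.state();w=eyes.get_calibration("wrist");im=eyes.get_image("wrist")
cv2.imwrite("pics/w1.png",im[:,:,::-1]);np.savez("w1.npz",**w)
print(s["time_s"],s["tcp_pos"],s["orientation"],s["ft_force"],s["gripper_width"])
```

```text
0.15 [ 0.13858012 -0.60895734  0.2381044 ] [-1.79920338e+02  5.06189059e-03  1.28269728e+01] [ 0.25133665  0.93291215 -0.80563821] 0.9993061336731762
```

View pics/w1.png

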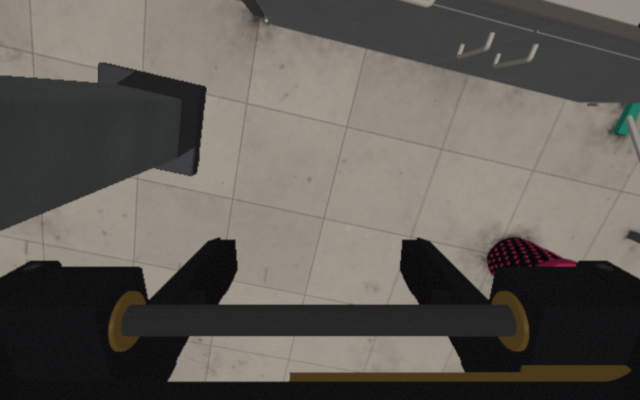

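Both calls were refused, so nothing moved. I'll retry with every field filled in.

>>> step_arm(
  increments=[
    {"tx": 4, "ty": 4.5, "tz": 2, "ax": 0, "ay": 0, "az": -0.03},
    {"tx": 8, "ty": 9, "tz": 4, "ax": 0, "ay": 0, "az": -0.06},
    {"tx": 12, "ty": 13.5, "tz": 6, "ax": 0, "ay": 0, "az": -0.09},
    {"tx": 16, "ty": 18, "tz": 8, "ax": 0, "ay": 0, "az": -0.11},
    {"tx": 20, "ty": 22.5, "tz": 9, "ax": 0, "ay": 0, "az": -0.11},
  ],
  gripper=0,
)

```text
time_s: 0.82
tcp_pos: [0.3386, -0.3849, 0.3294]
orientation: [179.9, -0.1, 6.5]
ft_force: [0.8, -0.6, -0.5]
gripper_width: 0.457
```

>>> step_arm(
  increments=[
    {"tx": 3, "ty": 3, "tz": 0, "ax": 0, "ay": 0, "az": 0},
    {"tx": 6, "ty": 6.2, "tz": 0, "ax": 0, "ay": 0, "az": 0},
    {"tx": 6, "ty": 6.2, "tz": 0, "ax": 0, "ay": 0, "az": 0},
    {"tx": 6, "ty": 6.2, "tz": 0, "ax": 0, "ay": 0, "az": 0},
  ],
)

```text
time_s: 1.32
tcp_pos: [0.3966, -0.3246, 0.3282]
orientation: [180.0, 0.1, 6.5]
ft_force: [-1.1, 0.2, -0.8]
gripper_width: 0.008
```

Run:
```python
from h import *
s=ctrl.state();w=eyes.get_calibration("wrist");im=eyes.get_image("wrist")
cv2.imwrite("pics/w2.png",im[:,:,::-1]);np.savez("w2.npz",**w)
print(s["time_s"],s["tcp_pos"],s["orientation"],s["ft_force"],s["gripper_width"])
```

```text
1.325 [ 0.39657242 -0.32464349  0.32819291] [1.79979664e+02 5.85193082e-02 6.49053997e+00] [-1.05956945  0.16820254 -0.77128932] 0.008117241828774057
```

View pics/w2.png

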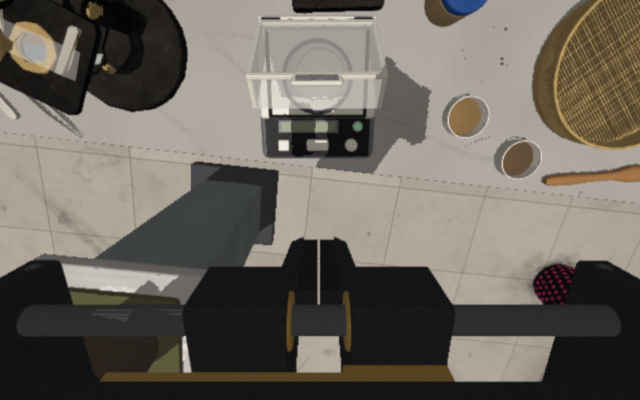

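The wrist view shows the keys near row 146 (columns 284, 318 and 351), the tab near (317,79) and the shut fingertips at (318,245). The balance is squarely aligned with the tool. I'll crop in to refine these positions.

Run:
```python
import cv2
a=cv2.imread("pics/w2.png")[5:165,235:400]
cv2.imwrite("pics/w2c.png",cv2.resize(a,None,fx=3.6,fy=3.6,interpolation=cv2.INTER_CUBIC))
```

```text
(no output)
```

View pics/w2c.png

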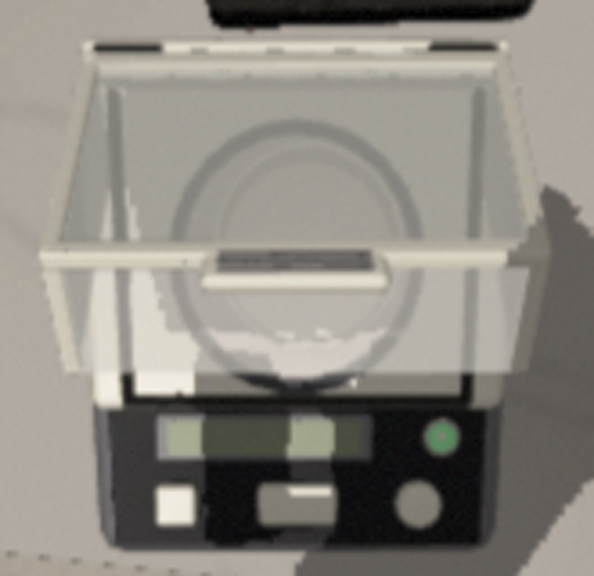

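Run:
```python
from h import *
w=dict(np.load("w2.npz"))
wk=np.array([[176,504],[298,504],[418,504]])/3.6+[235,5]
wc=np.array([[42,257],[545,257],[88,43],[505,43]])/3.6+[235,5]
sc=np.array([[112,328],[155,388],[200,448]])/4.6+[225,115]
scc=np.array([[215,55],[352,208]])/4.6+[225,115]
si=np.array([[108,298],[108,332],[108,380]])/5+[255,130]
K=np.array([[-60,44,44],[-60,0,44],[-60,-44,44]])/1000
def f(v):
    p=v[:4];a=v[4]
    F=np.vstack([cov(p,a,.098,.06,.0035),cov(p,a,.098,-.06,.0035)])
    H=np.vstack([cov(p,a,0,.06,.0035),cov(p,a,0,-.06,.0035)])
    return np.r_[(proj(w,B2W(p,K))-wk).ravel(),(proj(w,F)-wc[:2]).ravel(),(proj(w,H)-wc[2:]).ravel()*.5,
     (proj(C["scene"],B2W(p,K))-sc).ravel(),(proj(C["scene"],F)-scc).ravel(),(proj(C["side"],B2W(p,K))-si).ravel()*.7]
r=least_squares(f,[.479,-.315,.031,.1137,.93],loss="soft_l1");print(r.x,f(r.x).round(1))
p=r.x[:4]
for k in (.044,0): print("key",B2W(p,[-.060,k,.044]))
# tip contact d=102 ; TCP 9mm back in balance x
for a in [r.x[4]+.15]+[r.x[4]-i*.1 for i in range(10)]+[0]:
    P=cov(p,a,.102,0,.0035)[0]+.009*np.array([np.cos(p[3]),np.sin(p[3]),0]); print(round(a,2),P.round(4))
```

```text
[ 0.47777094 -0.31352222  0.03175471  0.11833267  0.90262334] [ 0.  -0.4 -0.2 -0.5  0.1 -0.7  0.6 -0.3  0.4 -1.  -0.2  0.9 -0.3  0.6
 -0.6 -0.5 -0.7 -0.9 -0.6 -0.6 -1.3  0.8 -0.7  1.4 -0.6  0.  -0.6  0.2
 -0.5 -1.1]
key [[ 0.41299603 -0.27691332  0.07575471]]
key [[ 0.41819053 -0.32060563  0.07575471]]
1.05 [ 0.5125 -0.3094  0.2056]
0.9 [ 0.4997 -0.3109  0.1975]
0.8 [ 0.4918 -0.3119  0.191 ]
0.7 [ 0.4846 -0.3127  0.1838]
0.6 [ 0.4782 -0.3135  0.176 ]
0.5 [ 0.4726 -0.3141  0.1675]
0.4 [ 0.4679 -0.3147  0.1584]
0.3 [ 0.464  -0.3152  0.149 ]
0.2 [ 0.4612 -0.3155  0.1392]
0.1 [ 0.4593 -0.3157  0.1292]
0.0 [ 0.4584 -0.3158  0.119 ]
0 [ 0.4584 -0.3158  0.1188]
```

>>> step_arm(
  increments=[
    {"tx": 4.5, "ty": 0.5, "tz": -1, "ax": 0, "ay": 0, "az": 0},
    {"tx": 9, "ty": 1, "tz": -4, "ax": 0, "ay": 0, "az": 0},
    {"tx": 12, "ty": 1.5, "tz": -8, "ax": 0, "ay": 0, "az": 0},
    {"tx": 12, "ty": 1.5, "tz": -10, "ax": 0, "ay": 0, "az": 0},
    {"tx": 12, "ty": 1.5, "tz": -10.5, "ax": 0, "ay": 0, "az": 0},
  ],
)

```text
time_s: 2.0
tcp_pos: [0.5155, -0.3102, 0.2217]
orientation: [-179.9, 0.2, 6.4]
ft_force: [-0.4, 0.3, -0.2]
gripper_width: 0.01
```

Run:
```python
from h import *
for n in("scene","wrist"):
    im=eyes.get_image(n)
    a=im[100:220,215:345] if n=="scene" else im[0:300,200:440]
    cv2.imwrite(f"pics/{n}3.png",cv2.resize(a,None,fx=4.5 if n=="scene" else 2,fy=4.5 if n=="scene" else 2,interpolation=cv2.INTER_CUBIC)[:,:,::-1])
s=ctrl.state()
print(s["time_s"],s["tcp_pos"],s["orientation"],s["ft_force"])
```

```text
2.1 [ 0.5161555  -0.31049143  0.22327335] [1.79976703e+02 6.08446634e-02 6.38330750e+00] [-0.84928816 -0.60251687  0.19283826]
```

View pics/scene3.png

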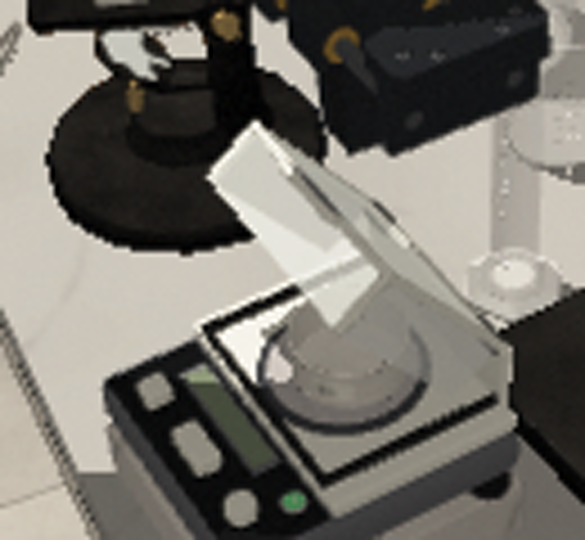

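View pics/wrist3.png

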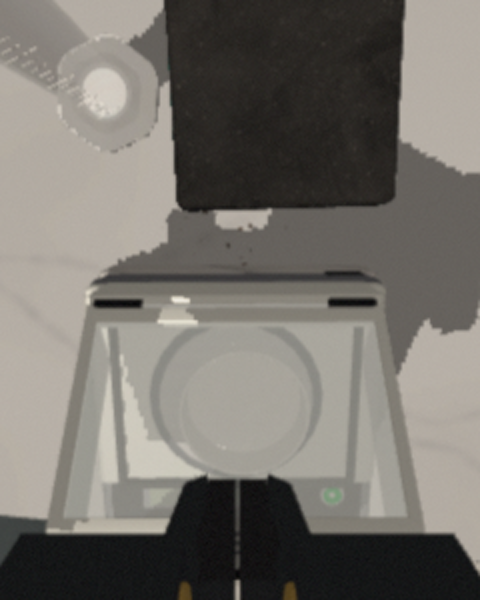

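>>> step_arm(
  increments=[
    {"tx": -0.8, "ty": 0, "tz": -1.2, "ax": 0, "ay": 0, "az": 0},
    {"tx": -1.2, "ty": 0, "tz": -2.0, "ax": 0, "ay": 0, "az": 0},
    {"tx": -1.6, "ty": 0, "tz": -2.6, "ax": 0, "ay": 0, "az": 0},
    {"tx": -2.4, "ty": -0.1, "tz": -3.2, "ax": 0, "ay": 0, "az": 0},
    {"tx": -3.1, "ty": -0.2, "tz": -3.9, "ax": 0, "ay": 0, "az": 0},
  ],
)

```text
time_s: 2.72
tcp_pos: [0.4861, -0.3113, 0.1843]
orientation: [180.0, -0.0, 6.5]
ft_force: [2.0, 0.8, 0.4]
gripper_width: 0.007
```

Run:
```python
from h import *
for n in("scene","wrist"):
    im=eyes.get_image(n)
    a=im[100:220,215:345] if n=="scene" else im[0:300,200:440]
    cv2.imwrite(f"pics/{n}4.png",cv2.resize(a,None,fx=4.5 if n=="scene" else 2,fy=4.5 if n=="scene" else 2,interpolation=cv2.INTER_CUBIC)[:,:,::-1])
s=ctrl.state()
print(s["time_s"],s["tcp_pos"],s["orientation"],s["ft_force"])
```

```text
2.825 [ 0.48458262 -0.31123653  0.18355195] [-1.79951903e+02  1.36045229e-01  6.46879141e+00] [0.35508753 0.3440056  0.25779458]
```

View pics/scene4.png

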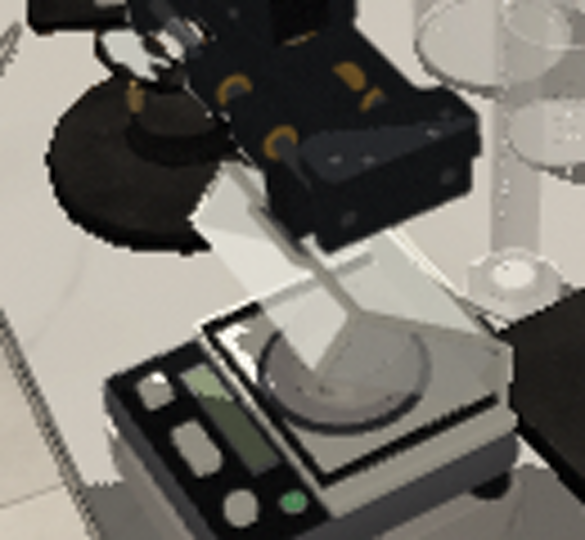

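View pics/wrist4.png

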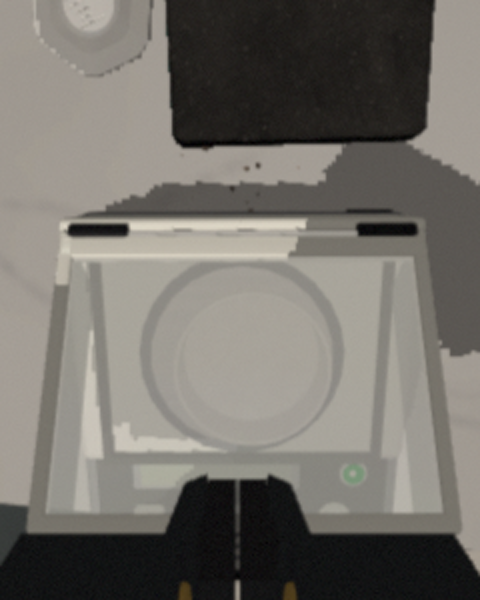

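The cover is following the fingertip and the force is light, so I'll continue along the arc.

>>> step_arm(
  increments=[
    {"tx": -0.65, "ty": -0.05, "tz": -0.75, "ax": 0, "ay": 0, "az": 0},
    {"tx": -1.2, "ty": -0.1, "tz": -1.6, "ax": 0, "ay": 0, "az": 0},
    {"tx": -1.65, "ty": -0.2, "tz": -2.5, "ax": 0, "ay": 0, "az": 0},
    {"tx": -2.05, "ty": -0.3, "tz": -3.45, "ax": 0, "ay": 0, "az": 0},
    {"tx": -2.35, "ty": -0.4, "tz": -4.4, "ax": 0, "ay": 0, "az": 0},
  ],
)

```text
time_s: 3.45
tcp_pos: [0.4623, -0.315, 0.1396]
orientation: [-180.0, 0.0, 6.5]
ft_force: [-0.1, 0.3, -0.4]
gripper_width: 0.005
```

Run:
```python
from h import *
for n in("scene",):
    im=eyes.get_image(n)
    a=im[100:220,215:345] if n=="scene" else im[0:300,200:440]
    cv2.imwrite(f"pics/{n}5.png",cv2.resize(a,None,fx=4.5 if n=="scene" else 2,fy=4.5 if n=="scene" else 2,interpolation=cv2.INTER_CUBIC)[:,:,::-1])
s=ctrl.state()
print(s["time_s"],s["tcp_pos"],s["orientation"],s["ft_force"])
```

```text
3.5 [ 0.46122729 -0.31496073  0.13849208] [-1.79923792e+02  1.47004118e-01  6.49792189e+00] [-0.52150653 -0.70722763 -0.91426961]
```

View pics/scene5.png

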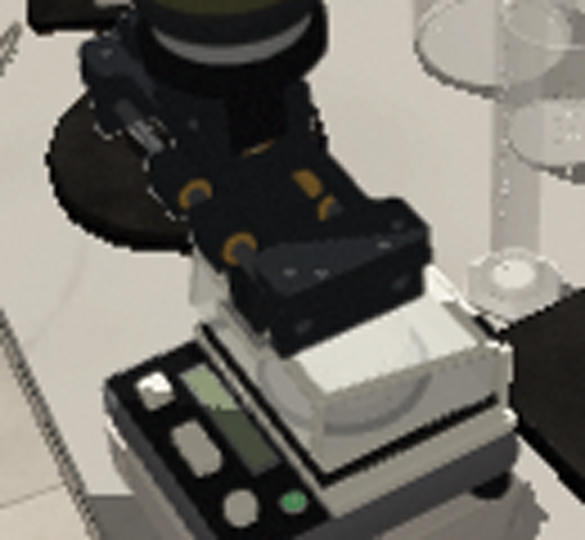

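>>> step_arm(
  increments=[
    {"tx": -0.15, "ty": 0, "tz": -0.7, "ax": 0, "ay": 0, "az": 0},
    {"tx": -0.25, "ty": 0, "tz": -1.3, "ax": 0, "ay": 0, "az": 0},
    {"tx": -0.25, "ty": 0, "tz": -1.7, "ax": 0, "ay": 0, "az": 0},
    {"tx": -0.25, "ty": 0, "tz": -1.8, "ax": 0, "ay": 0, "az": 0},
    {"tx": -0.25, "ty": 0, "tz": -1.8, "ax": 0, "ay": 0, "az": 0},
  ],
)

```text
time_s: 4.12
tcp_pos: [0.4603, -0.3151, 0.1224]
orientation: [180.0, -0.0, 6.5]
ft_force: [0.3, 0.2, -0.2]
gripper_width: 0.004
```

>>> step_arm(
  increments=[
    {"tx": 0, "ty": 0, "tz": -0.1, "ax": 0, "ay": 0, "az": 0},
    {"tx": 0, "ty": 0, "tz": -0.1, "ax": 0, "ay": 0, "az": 0},
    {"tx": 0, "ty": 0, "tz": -0.1, "ax": 0, "ay": 0, "az": 0},
  ],
)

```text
time_s: 4.5
tcp_pos: [0.4604, -0.3151, 0.1215]
orientation: [180.0, -0.0, 6.5]
ft_force: [0.3, 0.3, 0.6]
gripper_width: 0.007
```

>>> step_arm(
  increments=[
    {"tx": 0, "ty": 0, "tz": -0.1, "ax": 0, "ay": 0, "az": 0},
    {"tx": 0, "ty": 0, "tz": -0.1, "ax": 0, "ay": 0, "az": 0},
    {"tx": 0, "ty": 0, "tz": -0.1, "ax": 0, "ay": 0, "az": 0},
  ],
)

```text
time_s: 4.88
tcp_pos: [0.4604, -0.3151, 0.1204]
orientation: [180.0, -0.0, 6.5]
ft_force: [0.2, -1.1, 2.3]
gripper_width: 0.005
```

>>> step_arm(
  increments=[
    {"tx": 0, "ty": 0, "tz": -0.1, "ax": 0, "ay": 0, "az": 0},
    {"tx": 0, "ty": 0, "tz": -0.1, "ax": 0, "ay": 0, "az": 0},
    {"tx": 0, "ty": 0, "tz": -0.1, "ax": 0, "ay": 0, "az": 0},
  ],
)

```text
time_s: 5.25
tcp_pos: [0.4604, -0.3151, 0.1194]
orientation: [180.0, -0.0, 6.5]
ft_force: [0.5, 0.6, 2.2]
gripper_width: 0.002
```

>>> step_arm(
  increments=[
    {"tx": 0, "ty": 0, "tz": -0.1, "ax": 0, "ay": 0, "az": 0},
    {"tx": 0, "ty": 0, "tz": -0.1, "ax": 0, "ay": 0, "az": 0},
    {"tx": 0, "ty": 0, "tz": -0.1, "ax": 0, "ay": 0, "az": 0},
  ],
)

```text
time_s: 5.62
tcp_pos: [0.4604, -0.3151, 0.1184]
orientation: [180.0, -0.0, 6.5]
ft_force: [0.3, -1.0, 3.5]
gripper_width: 0.008
```

Run:
```python
from h import *
L=[]
for n in("scene","wrist","wrist","side"):
    im=eyes.get_image(n); s=ctrl.state(); L.append(s["ft_force"].round(1).tolist())
    if n=="wrist": a=im[0:300,200:440];k=2
    if n=="scene": a=im[100:220,215:345];k=4.5
    if n=="side": a=im[130:250,255:355];k=5
    cv2.imwrite(f"pics/{n}6.png",cv2.resize(a,None,fx=k,fy=k,interpolation=cv2.INTER_CUBIC)[:,:,::-1])
print(s["time_s"],s["tcp_pos"],L)
```

```text
5.825 [ 0.46038513 -0.31511849  0.11839463] [[1.2, -1.1, 3.8], [0.8, -0.3, 4.3], [0.4, -0.0, 4.8], [1.1, -0.3, 4.5]]
```

View pics/scene6.png

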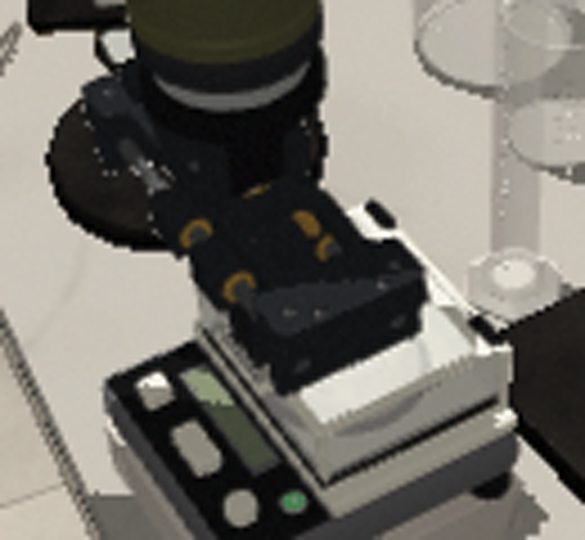

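View pics/side6.png

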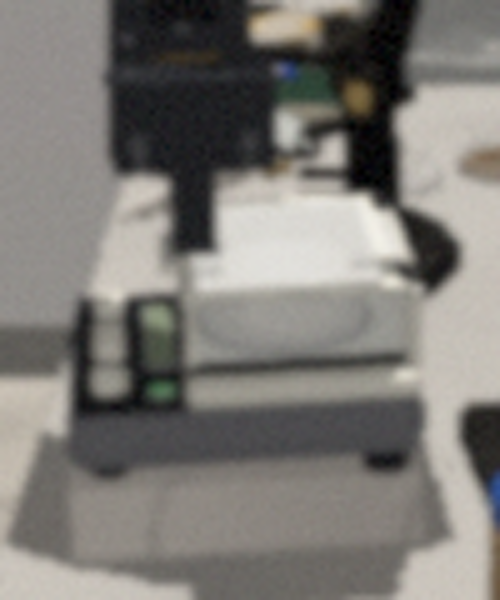

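Force rises about 2 N per mm below z ≈ 0.120, so the cover is down on its seal. I'll lift off and check it.

>>> step_arm(
  increments=[
    {"tx": 0, "ty": 0, "tz": 0.5, "ax": 0, "ay": 0, "az": 0},
    {"tx": 0, "ty": 0, "tz": 3, "ax": 0, "ay": 0, "az": 0},
    {"tx": -2.5, "ty": 2, "tz": 4, "ax": 0, "ay": 0, "az": 0},
    {"tx": -4.7, "ty": 3.8, "tz": 4, "ax": 0, "ay": 0, "az": 0},
    {"tx": -4.7, "ty": 3.8, "tz": 4, "ax": 0, "ay": 0, "az": 0},
  ],
)

```text
time_s: 6.45
tcp_pos: [0.4108, -0.2758, 0.1583]
orientation: [-179.9, 0.2, 6.6]
ft_force: [0.8, -1.2, -0.3]
gripper_width: 0.005
```

Run:
```python
from h import *
L=[]
for n in("scene","wrist","side"):
    w=eyes.get_calibration(n)
    im=eyes.get_image(n); s=ctrl.state(); L.append(s["ft_force"].round(1).tolist())
    if n=="wrist": a=im[0:300,200:440];k=2;np.savez("w7.npz",**w)
    if n=="scene": a=im[100:220,215:345];k=4.5
    if n=="side": a=im[130:250,255:355];k=5
    cv2.imwrite(f"pics/{n}7.png",cv2.resize(a,None,fx=k,fy=k,interpolation=cv2.INTER_CUBIC)[:,:,::-1])
print(s["time_s"],s["tcp_pos"],s["orientation"],L)
```

```text
6.6 [ 0.41411344 -0.27779966  0.15831563] [ 1.79955576e+02 -4.73808529e-02  6.50431850e+00] [[0.2, -0.9, 0.4], [-0.4, 0.2, -0.9], [0.5, -0.4, -1.3]]
```

View pics/scene7.png

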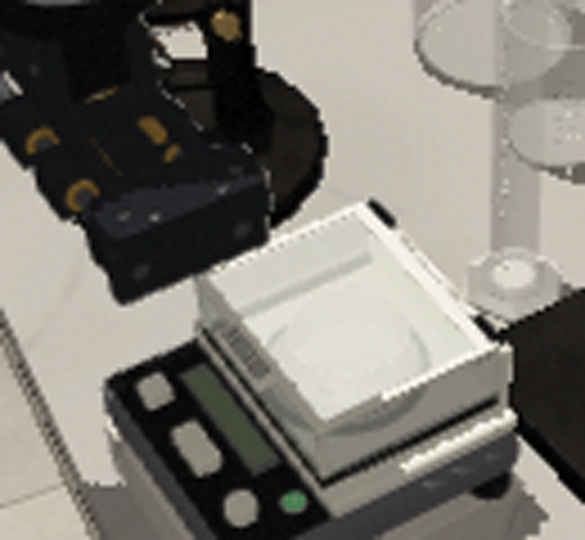

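View pics/side7.png

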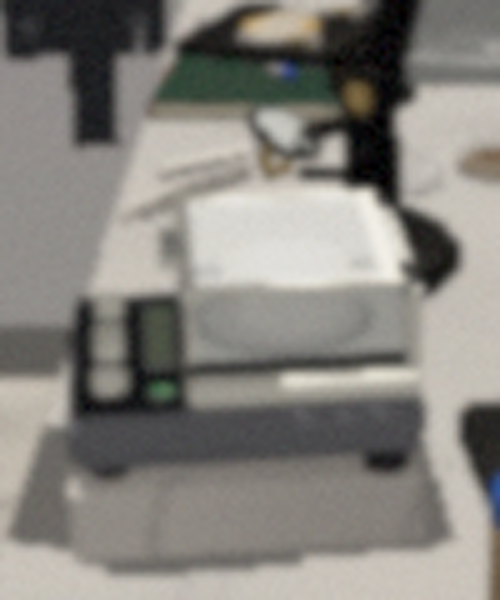

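View pics/wrist7.png

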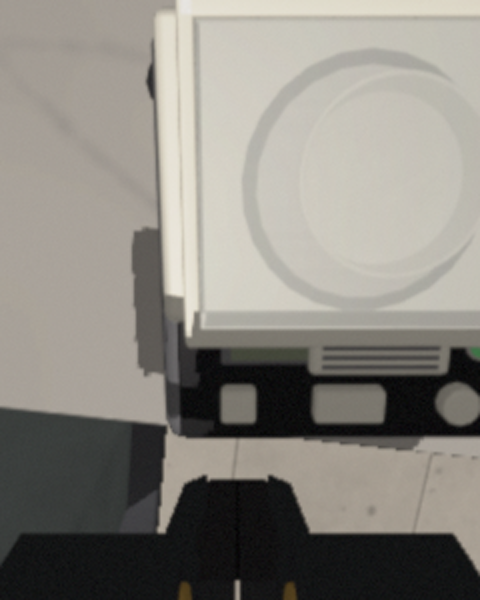

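The cover now lies flat and shut with the tin clear beneath it, and the balance hasn't moved. The wrist crop shows the log key at (238,404) and the tare key at (349,404). I'll refine both.

Run:
```python
from h import *
w=dict(np.load("w7.npz"))
for z in(.075,.077): print([onz(w,(x/2+200,404/2),z).round(4).tolist() for x in(238,349,459)])
```

```text
[[0.4126, -0.2765, 0.075], [0.4177, -0.3206, 0.075], [0.4227, -0.3643, 0.075]]
[[0.4133, -0.2764, 0.077], [0.4183, -0.3202, 0.077], [0.4233, -0.3635, 0.077]]
```

>>> step_arm(
  increments=[
    {"tx": -0.1, "ty": 0.1, "tz": -3, "ax": 0, "ay": 0, "az": 0},
    {"tx": -0.1, "ty": 0.1, "tz": -6, "ax": 0, "ay": 0, "az": 0},
    {"tx": -0.1, "ty": 0.1, "tz": -7.2, "ax": 0, "ay": 0, "az": 0},
    {"tx": -0.1, "ty": 0.1, "tz": -7.6, "ax": 0, "ay": 0, "az": 0},
    {"tx": -0.1, "ty": 0.1, "tz": -7.7, "ax": 0, "ay": 0, "az": 0},
  ],
)

```text
time_s: 7.22
tcp_pos: [0.4128, -0.2765, 0.0817]
orientation: [180.0, -0.0, 6.5]
ft_force: [0.1, -0.5, 0.8]
gripper_width: 0.003
```

>>> step_arm(
  increments=[
    {"tx": 0, "ty": 0, "tz": -0.15, "ax": 0, "ay": 0, "az": 0},
    {"tx": 0, "ty": 0, "tz": -0.3, "ax": 0, "ay": 0, "az": 0},
    {"tx": 0, "ty": 0, "tz": -0.3, "ax": 0, "ay": 0, "az": 0},
    {"tx": 0, "ty": 0, "tz": -0.3, "ax": 0, "ay": 0, "az": 0},
  ],
)

```text
time_s: 7.72
tcp_pos: [0.4125, -0.2763, 0.0786]
orientation: [180.0, -0.0, 6.5]
ft_force: [-0.8, -1.4, 1.4]
gripper_width: 0.003
```

>>> step_arm(
  increments=[
    {"tx": 0, "ty": 0, "tz": -0.15, "ax": 0, "ay": 0, "az": 0},
    {"tx": 0, "ty": 0, "tz": -0.15, "ax": 0, "ay": 0, "az": 0},
    {"tx": 0, "ty": 0, "tz": -0.15, "ax": 0, "ay": 0, "az": 0},
  ],
)

```text
time_s: 8.1
tcp_pos: [0.4125, -0.2763, 0.0769]
orientation: [180.0, -0.0, 6.5]
ft_force: [0.0, -1.0, 2.2]
gripper_width: 0.008
```

Run:
```python
from h import *
L=[]
for i in range(5): eyes.get_image("side"); s=ctrl.state(); L.append(s["ft_force"])
print(s["time_s"],s["tcp_pos"],np.mean(L,0),np.std(L,0))
```

```text
8.35 [ 0.41252072 -0.27625532  0.07691642] [ 1.00777539 -0.68585359  2.47486168] [0.55995675 0.49285624 0.42212671]
```

>>> step_arm(
  increments=[
    {"tx": 0, "ty": 0, "tz": -0.1, "ax": 0, "ay": 0, "az": 0},
    {"tx": 0, "ty": 0, "tz": -0.1, "ax": 0, "ay": 0, "az": 0},
  ],
)

```text
time_s: 8.6
tcp_pos: [0.4125, -0.2763, 0.0759]
orientation: [180.0, -0.0, 6.5]
ft_force: [0.2, -2.2, 3.5]
gripper_width: 0.002
```

```bash
cat > m.py <<'E'
from h import *
L=[]
for i in range(4): eyes.get_image("side"); s=ctrl.state(); L.append(s["ft_force"])
print(s["time_s"],s["tcp_pos"],np.mean(L,0),np.std(L,0))
E
python3 m.py
```

```text
8.8 [ 0.41253434 -0.27622692  0.07593475] [ 1.41705995 -1.13056614  3.1124045 ] [0.4075283  0.37495973 0.50972623]
```

>>> step_arm(
  increments=[
    {"tx": 0, "ty": 0, "tz": -0.05, "ax": 0, "ay": 0, "az": 0},
    {"tx": 0, "ty": 0, "tz": -0.05, "ax": 0, "ay": 0, "az": 0},
  ],
)

```text
time_s: 9.05
tcp_pos: [0.4125, -0.2763, 0.0754]
orientation: [180.0, -0.0, 6.5]
ft_force: [2.3, -1.1, 2.9]
gripper_width: 0.004
```

```bash
python3 m.py
python3 - <<'E'
from h import *
im=eyes.get_image("wrist"); cv2.imwrite("pics/w8.png",cv2.resize(im[100:300,220:440],None,fx=2.5,fy=2.5)[:,:,::-1])
E
```

```text
9.25 [ 0.41249035 -0.27623944  0.07539955] [ 2.14280025 -1.74212791  3.60864198] [0.26816678 0.31192254 0.32269789]
```

View pics/w8.png

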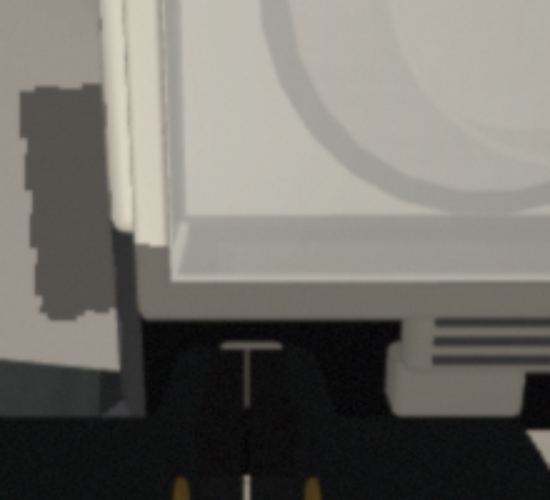

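>>> step_arm(
  increments=[
    {"tx": 0, "ty": 0, "tz": -0.08, "ax": 0, "ay": 0, "az": 0},
    {"tx": 0, "ty": 0, "tz": -0.08, "ax": 0, "ay": 0, "az": 0},
  ],
)

```text
time_s: 9.55
tcp_pos: [0.4125, -0.2763, 0.0748]
orientation: [180.0, -0.0, 6.5]
ft_force: [1.9, -1.0, 6.3]
gripper_width: 0.004
```

```bash
python3 m.py
```

```text
9.75 [ 0.41250668 -0.27624911  0.07484389] [ 1.73544382 -1.20657618  6.80835403] [0.1886108  0.32277446 0.49471232]
```

The force jumped, so the log key reached its stop. I'll release it straight up and move over the tare key.

>>> step_arm(
  increments=[
    {"tx": 0, "ty": 0, "tz": 0.8, "ax": 0, "ay": 0, "az": 0},
    {"tx": 0, "ty": 0, "tz": 3, "ax": 0, "ay": 0, "az": 0},
    {"tx": 0.55, "ty": -4.4, "tz": 3, "ax": 0, "ay": 0, "az": 0},
    {"tx": 0.55, "ty": -4.4, "tz": 3, "ax": 0, "ay": 0, "az": 0},
    {"tx": 0.55, "ty": -4.4, "tz": 3, "ax": 0, "ay": 0, "az": 0},
  ],
)

```text
time_s: 10.38
tcp_pos: [0.4164, -0.3187, 0.1041]
orientation: [-179.9, 0.1, 6.5]
ft_force: [-0.9, 0.6, 0.2]
gripper_width: 0.005
```

```bash
python3 m.py;python3 - <<'E'
from h import *
w=eyes.get_calibration("wrist")
im=eyes.get_image("wrist"); cv2.imwrite("pics/w9.png",cv2.resize(im[100:300,220:440],None,fx=2.5,fy=2.5)[:,:,::-1])
np.savez("w9.npz",**w)
im=eyes.get_image("scene");cv2.imwrite("pics/scene9.png",cv2.resize(im[100:240,215:345],None,fx=4.2,fy=4.2,interpolation=cv2.INTER_CUBIC)[:,:,::-1])
E
```

```text
10.575 [ 0.41743309 -0.31869906  0.10432809] [0.12968888 0.35156187 0.17584731] [0.26045964 0.51312041 0.46344931]
```

View pics/w9.png

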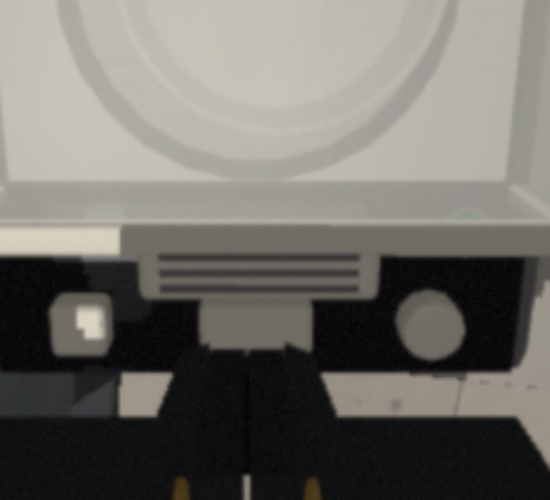

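View pics/scene9.png

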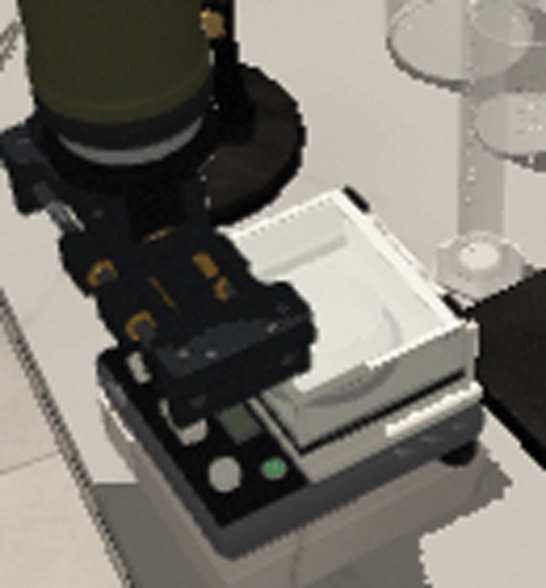

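The log key is up again. It sits in line with the power key at row 325, in columns 81 and 431. The fingertips are about 1.5 mm left of the tare key's centre, so I'll shift over and press.

>>> step_arm(
  increments=[
    {"tx": 0.1, "ty": -0.15, "tz": -1.2, "ax": 0, "ay": 0, "az": 0},
    {"tx": 0.1, "ty": -0.15, "tz": -2.1, "ax": 0, "ay": 0, "az": 0},
    {"tx": 0.1, "ty": -0.15, "tz": -2.4, "ax": 0, "ay": 0, "az": 0},
    {"tx": 0.1, "ty": -0.15, "tz": -2.65, "ax": 0, "ay": 0, "az": 0},
    {"tx": 0.1, "ty": -0.15, "tz": -2.75, "ax": 0, "ay": 0, "az": 0},
  ],
)

```text
time_s: 11.3
tcp_pos: [0.4184, -0.3214, 0.077]
orientation: [-180.0, 0.0, 6.5]
ft_force: [-1.8, 0.4, 2.5]
gripper_width: 0.007
```

>>> step_arm(
  increments=[
    {"tx": 0, "ty": 0, "tz": -0.1, "ax": 0, "ay": 0, "az": 0},
    {"tx": 0, "ty": 0, "tz": -0.1, "ax": 0, "ay": 0, "az": 0},
  ],
)

```text
time_s: 11.55
tcp_pos: [0.4184, -0.3214, 0.0762]
orientation: [-180.0, 0.0, 6.5]
ft_force: [-1.1, 1.6, 3.0]
gripper_width: 0.009
```

```bash
python3 m.py
```

```text
11.75 [ 0.41858816 -0.32147924  0.0761538 ] [-1.19424236  1.50121444  2.85113851] [0.09715835 0.18529695 0.25857444]
```

>>> step_arm(
  increments=[
    {"tx": 0, "ty": 0, "tz": -0.1, "ax": 0, "ay": 0, "az": 0},
    {"tx": 0, "ty": 0, "tz": -0.12, "ax": 0, "ay": 0, "az": 0},
  ],
)

```text
time_s: 12.0
tcp_pos: [0.4187, -0.3216, 0.075]
orientation: [180.0, 0.0, 6.5]
ft_force: [-1.4, 1.8, 4.7]
gripper_width: 0.004
```

```bash
python3 m.py
```

```text
12.2 [ 0.41868953 -0.32154426  0.07503664] [-1.7106519   1.52395234  4.65594064] [0.54535186 0.21539523 0.21400077]
```

The tare key is at its stop, with 4.7 N against the spring's 3.5 N. I'll release it and back away.

>>> step_arm(
  increments=[
    {"tx": 0, "ty": 0, "tz": 0.8, "ax": 0, "ay": 0, "az": 0},
    {"tx": 0, "ty": 0, "tz": 4, "ax": 0, "ay": 0, "az": 0},
    {"tx": -1, "ty": 0, "tz": 9, "ax": 0, "ay": 0, "az": 0},
    {"tx": -2, "ty": 0, "tz": 15, "ax": 0, "ay": 0, "az": 0},
    {"tx": -2, "ty": 0, "tz": 20, "ax": 0, "ay": 0, "az": 0},
  ],
)

```text
time_s: 12.82
tcp_pos: [0.3985, -0.3223, 0.2775]
orientation: [179.9, -0.1, 6.5]
ft_force: [0.1, -0.5, -0.3]
gripper_width: 0.003
```

>>> step_arm(
  increments=[
    {"tx": 0, "ty": 0, "tz": 5, "ax": 0, "ay": 0, "az": 0},
    {"tx": 0, "ty": 0, "tz": 5, "ax": 0, "ay": 0, "az": 0},
    {"tx": 0, "ty": 0, "tz": 5, "ax": 0, "ay": 0, "az": 0},
  ],
)

```text
time_s: 13.2
tcp_pos: [0.3985, -0.3216, 0.3246]
orientation: [180.0, 0.0, 6.5]
ft_force: [0.1, 0.4, 0.4]
gripper_width: 0.004
```

Run:
```python
from h import *
L=[]
for n in("scene","wrist","side"):
    w=eyes.get_calibration(n)
    im=eyes.get_image(n); s=ctrl.state(); L.append(s["ft_force"].round(1).tolist())
    if n=="wrist": a=im[0:200,220:420];k=2.9;np.savez("w10.npz",**w)
    if n=="scene": a=im[100:240,215:345];k=4.2
    if n=="side": a=im[130:250,255:355];k=5
    cv2.imwrite(f"pics/{n}10.png",cv2.resize(a,None,fx=k,fy=k,interpolation=cv2.INTER_CUBIC)[:,:,::-1])
print(s["time_s"],s["tcp_pos"],L)
```

```text
13.35 [ 0.39809648 -0.32121807  0.32347556] [[-0.0, 0.5, 0.4], [-0.2, -1.0, -0.1], [-0.2, 1.2, -0.1]]
```

View pics/scene10.png

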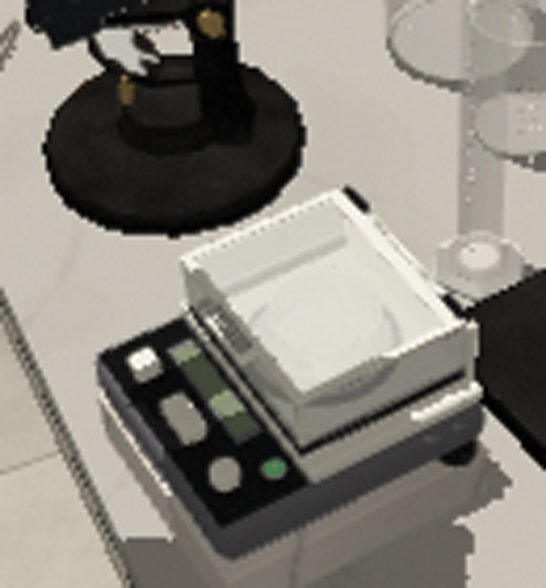

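View pics/side10.png

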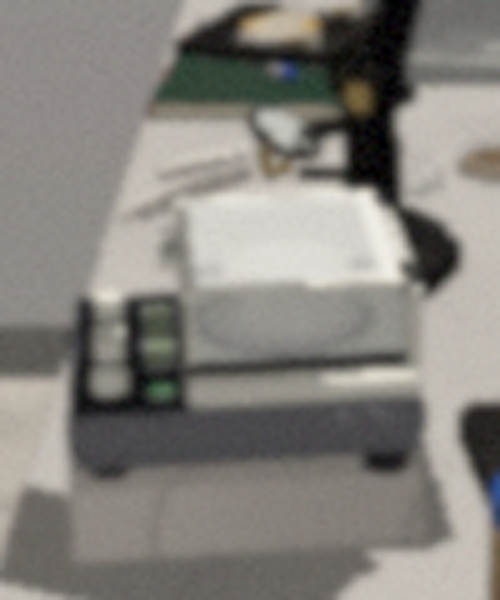

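View pics/wrist10.png

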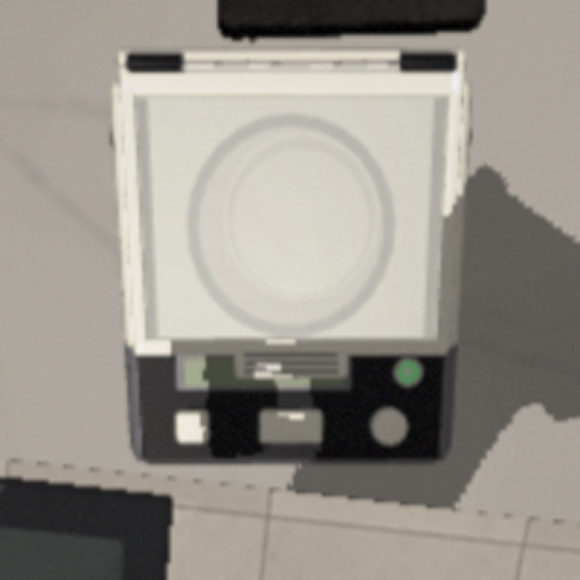

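All three views show the cover shut, the keys up and the tin still inside. I'll run one numeric check on the cover angle and the balance position.

Run:
```python
from h import *
w=dict(np.load("w10.npz"))
K=np.array([[191,427],[291,427],[389,427]])/2.9+[220,0]
print([onz(w,u,.078).round(4).tolist() for u in K])
p=[.4778,-.3135,.0335,.1183]
for a in(0,.03,.06):
    P=np.vstack([cov(p,a,.098,.06,.0035),cov(p,a,.098,-.06,.0035)])
    print(a,((proj(C["scene"],P)-[215,100])*4.2).round().tolist(),(proj(C["side"],P)-[255,130])@np.eye(2)*5)
```

```text
[[0.4124, -0.2766, 0.078], [0.4174, -0.3208, 0.078], [0.4224, -0.3641, 0.078]]
0 [[178.0, 255.0], [294.0, 401.0]] [[171.03385731 196.96015356]
 [180.18357983 288.5825604 ]]
0.03 [[177.0, 251.0], [294.0, 397.0]] [[171.04319952 191.22943629]
 [180.2066729  282.27317929]]
0.06 [[177.0, 247.0], [294.0, 393.0]] [[171.23463754 185.48700839]
 [180.43421751 275.94796625]]
```

```bash
python3 -c "
from bench import order; print(order.finish_job())"
```

```text
the job is handed in; nothing more can be done
None
```

The job is done and handed in at about 13.4 s of the 51 s allowed. Using the shut fingertips, I swung the cover down onto its seal, pressed and released the log key, then pressed and released the tare key.

**Cover:** it took about 4.5 N at the end. After I lifted off it stayed flat, and its corners in the pictures match a closing angle of about 0, to roughly 0.03 rad.

**Keys:** I pressed each one until the force rose above its spring, so both reached the stop (log 6.8 N, tare 4.7 N). The log press was firmer than the 3.5 N needed. The last pictures show both keys up again. The fingers stayed away from the power key.

**Everything else:** the key positions are within about 1 mm of where they were, so the balance has not visibly moved. The tin is still on the pan under the cover. I sent nothing near the soil tins and jar, but I did not measure them again at the end.

**Disagreements and failures:**
- **Height:** the log key's stop suggested the balance sits about 2 to 3 mm higher than the cameras and the cover contact did. I therefore set both key presses by force, not by height.
- **Side force:** I measured about 2 to 3 N sideways while pressing the keys. It was gone after release.
- **Refused moves:** my first two move calls were rejected because of missing fields, and nothing moved.

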